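# Stand up the toppled tablet jar, brace it and open it

### The job

The jar of dishwasher tablets has fallen over. Stand it up and set it right down in the square socket of the grey bracing block, with its lid still closed, then twist the tight yellow lid anticlockwise: its threads come free after about 60 degrees, when the lid's black pointer has gone from the red mark to the green one; stop turning there, short of a quarter turn. Lift the freed lid straight up until its lower edge is clear of the jar's mouth and finish still holding it level in the gripper, directly over the jar and only a couple of centimetres above the mouth, the jar staying fully down in the block; leave the mug, the shaker and the cup standing where they are.

Things in the scene. Friction and masses are not known exactly. Their poses are not given: they have to be found in the camera images.
- jar: White jar with a blue band, 0.3 kg: square body 57 x 57 x 60 mm, then a round neck 38 mm across. Origin: centre of its underside; z runs out through the mouth. Starts toppled on a flat side (z level, origin 28.5 mm up, lid pointing right, give or take), lid on; 84 mm tall with it. On the body's top edge: a red mark 15 degrees from its x axis (towards y), a green one at 75.
- lid: Yellow ribbed screw lid, 52 mm across, 22.5 mm high, 50 g. Origin: centre of its lower edge; z out through its closed top. Shut, its origin is 61.5 mm up the jar's axis, 1.5 mm above the square shoulder, and its black pointer faces the red mark. Lugs inside catch under the neck's threads: the jar can be carried by its shut lid (1 mm play). Once free it lifts straight off.
- seal_ring (a joint): Angle unscrewed, rad: the black friction ring on the neck, turning with the lid while that is on (backlash up to 0.06), staying put when it is lifted off. 0 = shut, grows anticlockwise seen from above the mouth; lid free from 0.96 on, hard stop 1.55. Takes 0.3 N m all the way, stays where left; a jar loose on the worktop just spins along.
- jar_rim (a point): Centre of the jar's mouth, 80 mm up the jar's axis; axes as the jar's. The lid's lower edge must rise 18.5 mm from shut to clear it.
- brace: Grey bracing block fixed to the worktop: base 116 x 116 x 5 mm, four walls 12 mm thick, rounded, up to 30 mm, round a square socket 62 x 62 mm, floor 5 mm above the worktop. Origin: on the worktop under the socket's centre; x, y parallel to the socket's sides. The jar drops in at any quarter turn (2.5 mm play a side) and can then turn only 5 degrees.
- mug: Dark blue mug, 73 mm across, 92 mm high, standing; origin at the centre of its underside. Leave it alone.
- shaker: Salt shaker with a grey cap, 44 mm across, 90 mm high, standing; origin at the centre of its underside. Leave it alone.
- cup: White cup, 71 mm across, 58 mm high, standing; origin at the centre of its underside. Leave it alone.
Things that resemble listed ones, but are neither listed nor needed, are in the scene too. Leave any turquoise look-alike of the jar alone.

How it is judged:
By the outcome, as a careful person would: the job done as asked, in the order asked, and still so for the second after the job is handed in, while the arm keeps its last pose, push and grip.
It also fails if it takes over 61 s, if anything falls off the work surface, if the arm or the gripper's body presses on something with over 40 N, if the wrist force passes 120 N, or if a joint passes its speed limit or range.

### The arm

A 7-joint arm with a two-finger parallel gripper is mounted at the origin on a cart in front of the work surface, level with it; the furniture and walls round the work are solid. World frame = base frame: x ahead of the robot, y to its left, z up, the work surface at z = 0. Lengths are in m, angles in rad, forces in N, time in s.
With the tool pointing down it reaches from about 0.425 to 0.875 m from the base axis. Payload 4.7 kg.
Tool frame: the origin (TCP) lies between the finger pads; the fingertips stand 22 mm ahead of it and the grasp point (between the pads) lies 3 mm ahead of it; z points along the fingers, y is the line along which they close (so a half turn about z gives the same grasp; the last joint's range is limited). The gripper opens to 87 mm and grips with 3 to 60 N. Pads are 19 mm wide; open, the fingers measure 117 mm over their backs; the gripper's body (75 mm by 190 mm) begins 51 mm behind the grasp point.
Start: joints at [1.159, 0.321, -0.07, 1.45, 0.023, 1.371, -0.057], TCP at [0.268, -0.592, 0.245] pointing down, gripper open.
Joint ranges: [-2.86, 2.86], [-0.3, 2.09], [-1.38, 1.24], [0.06, 2.45], [-1.56, 4.7], [0.09, 2.05], [-2.69, 2.69]. Speed limits (rad/s): [2.57, 2.57, 3.14, 3.14, 3.14, 3.14, 3.14].

### API

Orientations are given as a rotation vector (axis times angle).
In Python, from bench import ctrl gives the robot as it stands. The module is installed in compiled form; this text tells all that it offers.
- The arm moves only by the tool send_rows, never from a script. Its argument "motion" is a list of rows, each an object with "claw": the opening, from -1 (shut) to 1 (fully open); "slide": the shift along the tool's x, y, z in mm, a list of three; "delta_rot": the turn, a rotation vector about the tool's x, y, z in rad, a list of three. In form: [{"claw": claw, "slide": [x, y, z], "delta_rot": [ax, ay, az]}, ...]. A call has 1 to 5 rows; each row is the pose to reach, as a shift and turn from the pose commanded when the call began, along the tool's axes at that moment; what a row does not reach only later rows make up. A row lasts 1/10 s, in which the tool goes at most 50 mm and 8.59 degrees, less where a joint would pass 70% of its speed; a pose out of reach is approached as far as the arm can. A call with a gripper value outside its range is refused whole. The fingers move at their own pace and stop on an object; "grip_force" is the grip in N (left out, the last holds). Time passes only in rows, so rows that repeat a pose let the fingers close. It gives the time, the measured TCP pose, the force, the opening and the grip force at its end, in the units of the state.
- ctrl.get_state(): the state, without advancing time (a new reading comes with each control period).
- ctrl.get_image(name): name is "scene" or "top" or "wrist"; returns a dict with "color" (420x560x3 uint8, blue, green, red), "fx", "fy", "cx", "cy" (pixels), "pose" (4x4, takes a point from camera to world coordinates). Camera axes: x right, y down, z forward; pixel columns grow to the right and rows downward; lengths in m; the calibration is good to about 2 mm. A picture is of the moment at which its call begins. There is no depth.
- ctrl.close_job(): hands the job in; it is judged then, once.
The state is a dict: "time": time; "joint_positions": joint angles; "qd": joint speeds; "joint_torque": joint torques, N m; "position": TCP position; "tool_rot": TCP orientation; "ft_force": force on the tool from outside, world axes, zero at the start; "torque": the same for the moment, N m; "grip_width": opening from 0.0 (shut) to 1.0 (fully open); "grip_force": force on a finger pad.
Only numpy, scipy, OpenCV 4.12 (cv2) and the standard library are available. Lean on these libraries where they do the work, as an engineer would, in place of code of your own. Each camera call takes 0.05 s, during which the arm holds its last target. There are 200 camera calls.

## Working session

There is one attempt and no reset: what is moved stays moved. The work goes in short steps, Python scripts to look and compute and a tool call to move; the robot and the scene stay as the last step left them, time stands still between calls to the robot, and variables do not carry over. Pictures are saved under pics/ and viewed, at most 10 in all, crops included, and the job is handed in when it is done.

Besides the shell and the picture viewer there is one more tool, called after ">>>" as name(argument=value, ...) on one line, values as JSON. send_rows: Moves the arm, as the interface text tells. Its arguments: {"type":"object","properties":{"motion":{"type":"array","items":{"type":"object","properties":{"claw":{"type":"number"},"slide":{"type":"array","items":{"type":"number"}},"delta_rot":{"type":"array","items":{"type":"number"}}}}},"grip_force":{"type":"number"}},"required":["motion"]}

```bash
mkdir -p pics
cat > h.py <<'E'
import numpy as np, cv2, pickle
from scipy.spatial.transform import Rotation as R
from bench import ctrl
def snap(n,tag):
    d=ctrl.get_image(n); pickle.dump(d,open(f'pics/{tag}.pkl','wb')); cv2.imwrite(f'pics/{tag}.png',d['color']); return d
def load(tag): return pickle.load(open(f'pics/{tag}.pkl','rb'))
def onplane(d,u,v,z):
    P=d['pose']; r=P[:3,:3]@np.array([(u-d['cx'])/d['fx'],(v-d['cy'])/d['fy'],1]); o=P[:3,3]
    return o+r*(z-o[2])/r[2]
def proj(d,p):
    P=d['pose']; c=P[:3,:3].T@(np.asarray(p)-P[:3,3]); return np.array([d['fx']*c[0]/c[2]+d['cx'],d['fy']*c[1]/c[2]+d['cy']])
def st():
    s=ctrl.get_state(); return s
E
python3 - <<'E'
from h import *
for n in('scene','top'):
    d=snap(n,n+'0'); print(n,d['fx'],d['pose'].round(3).tolist())
s=st(); print({k:np.round(v,3).tolist() for k,v in s.items()}); print(R.from_rotvec(s['tool_rot']).as_matrix().round(3))
cv2.imwrite('pics/both.png',np.hstack([cv2.resize(load('scene0')['color'],(400,300)),cv2.resize(load('top0')['color'],(400,300))]))
E
```

```text
scene 511.46678441272496 [[-0.721, -0.498, 0.482, -0.324], [-0.693, 0.526, -0.493, 0.92], [-0.008, -0.69, -0.724, 1.301], [0.0, 0.0, 0.0, 1.0]]
top 380.53351796760927 [[-0.023, -0.997, 0.079, 0.428], [-1.0, 0.024, 0.007, 0.076], [-0.009, -0.078, -0.997, 1.008], [0.0, 0.0, 0.0, 1.0]]
{'time': 0.1, 'joint_positions': [1.159, 0.322, -0.07, 1.452, 0.023, 1.371, -0.057], 'qd': [-0.001, -0.0, 0.001, -0.004, -0.0, 0.0, 0.0], 'joint_torque': [-0.001, -49.257, -0.406, -31.34, -0.064, 0.04, 0.0], 'position': [0.268, -0.592, 0.244], 'tool_rot': [-3.069, -0.664, 0.001], 'ft_force': [-0.886, -0.48, -0.863], 'torque': [-0.017, 0.019, 0.018], 'grip_force': 0.0, 'grip_width': 1.001}
[[ 0.911  0.413 -0.001]
 [ 0.413 -0.911  0.002]
 [-0.    -0.002 -1.   ]]
```

View pics/top0.png

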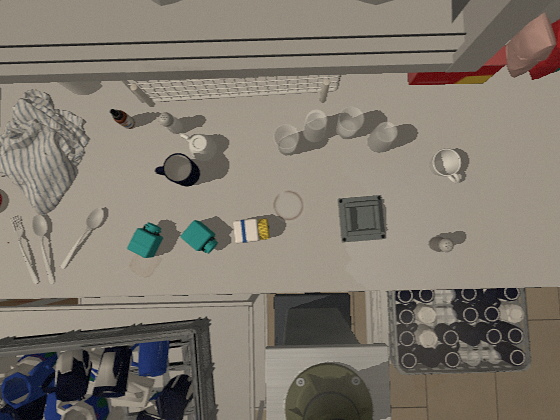

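View pics/scene0.png

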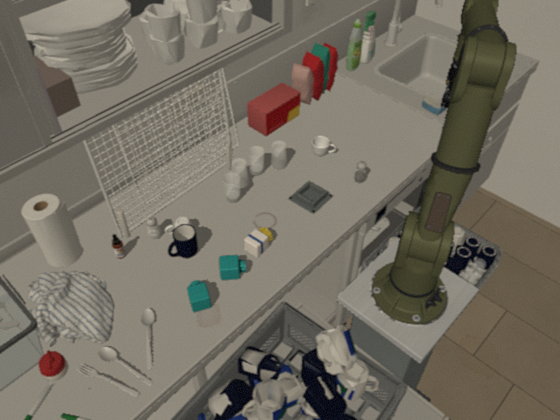

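The jar is the white, blue-banded one with the yellow lid at top-view (250,230), its lid pointing right. The turquoise look-alikes are at (145,240) and (198,236). The brace is at (361,218), mug (181,169), shaker (446,243) and cup (447,163). I'll confirm in an enlarged crop.

Run:
```python
from h import *
d=load('top0'); c=d['color']
a=cv2.resize(c[205:255,222:302],None,fx=8,fy=8,interpolation=cv2.INTER_CUBIC)
b=cv2.resize(c[190:246,330:395],None,fx=5,fy=5,interpolation=cv2.INTER_CUBIC)[:200+80]
out=np.zeros((600,640,3),np.uint8); out[:400,:640]=a; b=cv2.resize(c[192:244,336:388],(200,200),interpolation=cv2.INTER_CUBIC); out[400:,:200]=b
cv2.imwrite('pics/crop.png',out)
for n,(u,v),z in[('brace',(361,218),.03),('jar',(250,230),.05)]: print(n,onplane(d,u,v,z).round(3))
```

```text
brace [ 0.479 -0.099  0.03 ]
jar [0.454 0.185 0.05 ]
```

View pics/crop.png

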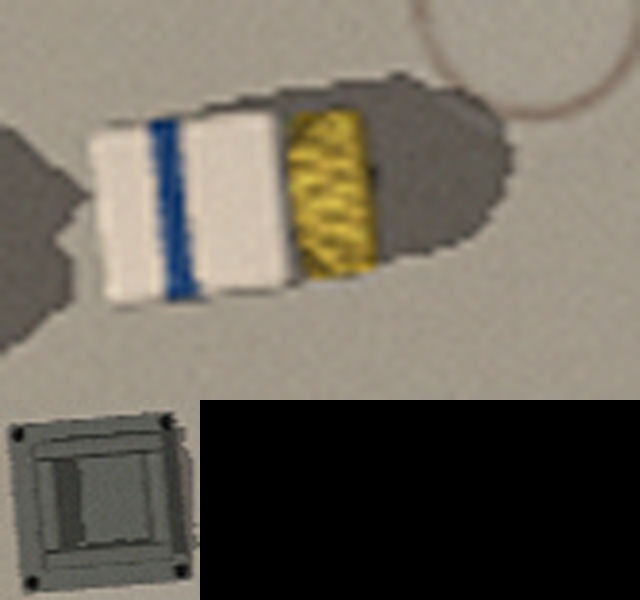

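```bash
cat >> h.py <<'E'
def delta(pos,Rt,s=None):
    s=s or st(); R0=R.from_rotvec(s['tool_rot']); 
    return (R0.inv().apply(np.asarray(pos)-s['position'])*1000).round(1),(R0.inv()*Rt).as_rotvec().round(4)
E
python3 - <<'E'
from h import *
d=load('top0')
J=np.array([(92,130),(272,112),(290,285),(108,302)])/8+[222,205]-.5+.06
p=np.array([onplane(d,u,v,.057) for u,v in J]); print(p.round(4)); print('c',p.mean(0), [np.linalg.norm(p[i]-p[i-1]).round(4) for i in range(4)])
e=p[1]+p[2]-p[0]-p[3]; print('axis yaw',np.degrees(np.arctan2(e[1],e[0]))); e=p[2]+p[3]-p[0]-p[1]; print('side',np.degrees(np.arctan2(e[1],e[0])))
B=np.array([(10,28),(172,13),(190,178),(25,192)])*52/200+[336,192]-.4
p=np.array([onplane(d,u,v,.005) for u,v in B]); print('brace c',p.mean(0), [np.linalg.norm(p[i]-p[i-1]).round(4) for i in range(4)])
e=p[1]+p[2]-p[0]-p[3]; print('yaw',np.degrees(np.arctan2(e[1],e[0]))); e=p[2]+p[3]-p[0]-p[1]; print('side',np.degrees(np.arctan2(e[1],e[0])))
E
```

```text
[[0.4781 0.2261 0.057 ]
 [0.4824 0.1696 0.057 ]
 [0.4284 0.1649 0.057 ]
 [0.4244 0.2217 0.057 ]]
c [0.45332974 0.19558867 0.057     ] [np.float64(0.0539), np.float64(0.0566), np.float64(0.0543), np.float64(0.057)]
axis yaw -85.8158004524733
side -175.15746536275876
brace c [ 0.479741   -0.10413689  0.005     ] [np.float64(0.1128), np.float64(0.1119), np.float64(0.1136), np.float64(0.1128)]
yaw -86.2694821858262
side -176.44348137616296
```

>>> send_rows(motion=[{"claw":1,"slide":[0,-45,0],"delta_rot":[0,0,0]},{"claw":1,"slide":[38,-85,0],"delta_rot":[0,0,0]},{"claw":1,"slide":[76,-125,0],"delta_rot":[0,0,0]},{"claw":1,"slide":[105,-165,0],"delta_rot":[0,0,0]},{"claw":1,"slide":[125,-205,0],"delta_rot":[0,0,0]}])

```text
time: 0.6
position: [0.2982, -0.3554, 0.2441]
tool_rot: [-3.07, -0.666, -0.0]
ft_force: [1.3, 0.2, 0.9]
grip_width: 0.993
grip_force: 0.0
```

```bash
cat >> h.py <<'E'
JC=np.array([.4533,.1956]); JY=np.radians(-85.5); BC=np.array([.4797,-.1041]); BY=np.radians(-86.4)
def frame(yaw,tilt):  # tool y horizontal, perpendicular to a(yaw); z = cos*down - sin*a
    a=np.array([np.cos(yaw),np.sin(yaw),0]); y=np.array([-a[1],a[0],0]); z=np.array([0,0,-np.cos(tilt)])-np.sin(tilt)*a
    return R.from_matrix(np.c_[np.cross(y,z),y,z]),z
E
python3 - <<'E'
from h import *
s=st();print(s['position'],s['joint_positions'])
Rt,z=frame(JY,np.radians(45)); a=np.array([np.cos(JY),np.sin(JY),0])
g=np.r_[JC,.0285]+.022*a-.003*z; pre=g-.13*z
print('g',g,'pre',pre,Rt.as_matrix().round(2)); print(delta(pre,Rt)); R0,_=frame(JY,0.); print(delta(pre,R0))
E
```

```text
[ 0.29822559 -0.3554455   0.24407445] [ 1.02656251 -0.06720325 -0.20071616  1.88402049 -0.01421835  1.32376401
 -0.31382039]
g [0.45519254 0.17155304 0.03062132] pre [0.4624048  0.07991253 0.1225452 ] [[-0.06  1.   -0.06]
 [ 0.7   0.08  0.7 ]
 [ 0.71  0.   -0.71]]
(array([ 329.8, -328.2,  121.8]), array([ 0.4784,  0.6827, -1.1555]))
(array([ 329.8, -328.2,  121.8]), array([-2.0000e-04, -5.0000e-04, -1.2221e+00]))
```

>>> send_rows(motion=[{"claw":1,"slide":[33,-33,0],"delta_rot":[0,0,-0.12]},{"claw":1,"slide":[66,-66,0],"delta_rot":[0,0,-0.24]},{"claw":1,"slide":[99,-99,0],"delta_rot":[0,0,-0.36]},{"claw":1,"slide":[132,-132,0],"delta_rot":[0,0,-0.48]},{"claw":1,"slide":[165,-164,0],"delta_rot":[0,0,-0.6]}])

```text
time: 1.1
position: [0.3799, -0.1385, 0.2444]
tool_rot: [2.733, 1.548, -0.0]
ft_force: [0.1, 0.5, 0.6]
grip_width: 0.999
grip_force: 0.0
```

```bash
cat > g.py <<'E'
from h import *
s=st();print(s['position'],s['joint_positions'].round(2) if hasattr(s['joint_positions'],'round') else s['joint_positions'])
Rt,z=frame(JY,np.radians(45)); a=np.array([np.cos(JY),np.sin(JY),0])
g=np.r_[JC,.0285]+.022*a-.003*z; pre=g-.13*z
R0,_=frame(JY,0.); print('flat',delta(pre+[0,0,.1],R0)); print('pre',delta(pre,Rt)); print('g',delta(g,Rt))
E
python3 g.py
```

```text
[ 0.37988059 -0.138461    0.24440267] [ 0.79 -0.21 -0.44  1.99 -0.09  1.34 -0.16]
flat (array([229.7, -41.5,  21.7]), array([ 1.000e-04,  6.000e-04, -6.188e-01]))
pre (array([229.8, -41.6, 121.7]), array([ 0.243 ,  0.7603, -0.5862]))
g (array([304.7, -94.9, 213.6]), array([ 0.243 ,  0.7603, -0.5862]))
```

>>> send_rows(motion=[{"claw":1,"slide":[46,-8,0],"delta_rot":[0,0,-0.125]},{"claw":1,"slide":[92,-16,0],"delta_rot":[0,0,-0.25]},{"claw":1,"slide":[138,-25,5],"delta_rot":[0,0,-0.375]},{"claw":1,"slide":[184,-33,10],"delta_rot":[0,0,-0.5]},{"claw":1,"slide":[230,-42,20],"delta_rot":[0,0,-0.62]}])

```text
time: 1.6
position: [0.4638, 0.0798, 0.2249]
tool_rot: [2.13, 2.307, 0.001]
ft_force: [0.8, -1.2, -0.1]
grip_width: 0.997
grip_force: 0.0
```

```bash
python3 g.py
```

```text
[0.4637931  0.07979014 0.22485242] [ 0.53 -0.03 -0.74  1.88 -0.02  1.28 -0.12]
flat (array([ 0.2, -1.4,  2.3]), array([0.0018, 0.0009, 0.0011]))
pre (array([  0.3,  -1.6, 102.3]), array([0.0013, 0.7863, 0.0018]))
g (array([ 92.3,  -1.6, 194.1]), array([0.0013, 0.7863, 0.0018]))
```

>>> send_rows(motion=[{"claw":1,"slide":[0,0,15],"delta_rot":[0,0.148,0]},{"claw":1,"slide":[0,0,35],"delta_rot":[0,0.296,0]},{"claw":1,"slide":[0,-1,55],"delta_rot":[0,0.444,0]},{"claw":1,"slide":[0,-1,75],"delta_rot":[0,0.592,0]},{"claw":1,"slide":[0,-1.5,90],"delta_rot":[0,0.74,0]}])

```text
time: 2.1
position: [0.4619, 0.0772, 0.134]
tool_rot: [-1.712, -1.844, -0.67]
ft_force: [-0.4, -0.1, -0.8]
grip_width: 1.001
grip_force: 0.0
```

```bash
python3 g.py; python3 -c "
from h import *
d=snap('wrist','w1')
JA=np.array([np.cos(JY),np.sin(JY),0]); n=np.array([-JA[1],JA[0],0]); c=d['color'].copy()
for h in(0,60):
  for k in(-1,1):
    for z in(0,.057):
      q=proj(d,np.r_[JC,0]+(h/1000-.03)*JA+k*.0285*n+[0,0,z]); cv2.circle(c,tuple(int(v) for v in q),3,(0,0,255) if z else (255,0,255),1)
cv2.imwrite('pics/w1.png',c)"
```

```text
[0.46186318 0.07722204 0.13403364] [ 0.76  0.26 -0.54  2.   -0.62  1.23  0.6 ]
flat (array([ 61.9,   0.9, -63.3]), array([ 0.0035, -0.744 , -0.0043]))
pre (array([-5.8,  0.7, 10.2]), array([ 0.0047,  0.0414, -0.0026]))
g (array([-5.000e-01,  1.000e-01,  1.401e+02]), array([ 0.0047,  0.0414, -0.0026]))
```

View pics/w1.png

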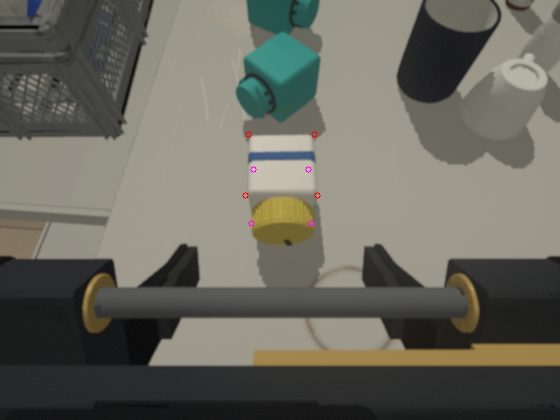

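The wrist view shows the jar body at about (249–316, 137–193). My predicted corners land within about 3 px of it, and the lid pointer is at (289,241). I'll descend and grip.

>>> send_rows(motion=[{"claw":1,"slide":[0,0,40],"delta_rot":[0.004,0.04,0]},{"claw":1,"slide":[-0.5,0,80],"delta_rot":[0.004,0.04,0]},{"claw":1,"slide":[-0.5,0,115],"delta_rot":[0.004,0.04,0]},{"claw":1,"slide":[-0.5,0,140],"delta_rot":[0.004,0.04,0]},{"claw":1,"slide":[-0.5,0,140],"delta_rot":[0.004,0.04,0]}])

```text
time: 2.65
position: [0.4516, 0.1747, 0.03]
tool_rot: [-1.679, -1.82, -0.684]
ft_force: [-0.2, -0.3, 0.4]
grip_width: 0.996
grip_force: 0.0
```

```bash
python3 g.py
```

```text
[0.45159819 0.17466569 0.02995407] [ 0.63  0.44 -0.6   2.11 -0.68  0.92  0.63]
flat (array([  67.9,    1.6, -203.9]), array([-0.0084, -0.7811,  0.0019]))
pre (array([  -2.5,    2.2, -132.9]), array([-0.0083,  0.0043, -0.0014]))
g (array([-1.9,  3.3, -2.9]), array([-0.0083,  0.0043, -0.0014]))
```

>>> send_rows(motion=[{"claw":1,"slide":[-2,3,-3],"delta_rot":[-0.008,0.004,0]},{"claw":1,"slide":[-2,3,-3],"delta_rot":[-0.008,0.004,0]},{"claw":-1,"slide":[-2,3,-3],"delta_rot":[-0.008,0.004,0]},{"claw":-1,"slide":[-2,3,-3],"delta_rot":[-0.008,0.004,0]},{"claw":-1,"slide":[-2,3,-3],"delta_rot":[-0.008,0.004,0]}], grip_force=35)

```text
time: 3.15
position: [0.4583, 0.1678, 0.0319]
tool_rot: [-1.689, -1.817, -0.701]
ft_force: [-0.3, 0.2, -0.3]
grip_width: 0.815
grip_force: 0.0
```

>>> send_rows(motion=[{"claw":-1,"slide":[0,0,0],"delta_rot":[0,0,0]},{"claw":-1,"slide":[0,0,0],"delta_rot":[0,0,0]},{"claw":-1,"slide":[0,0,0],"delta_rot":[0,0,0]}])

```text
time: 3.45
position: [0.4574, 0.1684, 0.0316]
tool_rot: [-1.687, -1.816, -0.7]
ft_force: [-1.6, -2.3, 2.3]
grip_width: 0.65
grip_force: 34.9
```

```bash
python3 g.py
```

```text
[0.45739877 0.16837868 0.03156718] [ 0.64  0.45 -0.6   2.1  -0.68  0.92  0.64]
flat (array([  72.2,   -1.1, -197.8]), array([ 0.0041, -0.7843, -0.0047]))
pre (array([   1.5,   -1.3, -127. ]), array([ 0.0054,  0.0011, -0.0027]))
g (array([ 1.7, -2. ,  3. ]), array([ 0.0054,  0.0011, -0.0027]))
```

>>> send_rows(motion=[{"claw":-1,"slide":[15,0,-15],"delta_rot":[0,0,0]},{"claw":-1,"slide":[45,0,-45],"delta_rot":[0,0,0]},{"claw":-1,"slide":[75,0,-75],"delta_rot":[0,-0.14,0]},{"claw":-1,"slide":[105,0,-105],"delta_rot":[0,-0.28,0]},{"claw":-1,"slide":[110,0,-110],"delta_rot":[0,-0.42,0]}])

```text
time: 3.95
position: [0.4603, 0.1686, 0.1922]
tool_rot: [-1.953, -2.099, -0.365]
ft_force: [-0.1, 0.3, -4.7]
grip_width: 0.653
grip_force: 34.9
```

```bash
cat > p.py <<'E'
from h import *
# grasp record
Rg,_=frame(JY,np.radians(45)); tg=np.array([.4574,.1684,.0316]); a=np.array([np.cos(JY),np.sin(JY),0])
rel=Rg.inv().apply(np.r_[JC,.0285]-.03*a-tg); rel[1]=0   # jar origin in tool
axis=Rg.inv().apply(a)
def target(z,tilt=-45,c=BC): 
    Rt,_=frame(BY,np.radians(tilt)); return np.r_[c,z]-Rt.apply(rel),Rt
if __name__=='__main__':
    s=st(); R0=R.from_rotvec(s['tool_rot']); print(np.round(s['position'],4),np.round(s['joint_positions'],2),'F',np.round(s['ft_force'],1),'gw',s['grip_width'])
    print('jar origin now',(s['position']+R0.apply(rel)).round(4),'axis',R0.apply(axis).round(3))
    for z in(.12,.05,.005): print(z,*delta(*target(z)))
E
python3 p.py
```

```text
[0.4603 0.1686 0.1922] [ 0.52  0.01 -0.68  1.96 -0.38  1.15  0.07] F [-0.1  0.3 -4.7] gw 0.6528415017414746
jar origin now [0.4571 0.2194 0.1654] axis [ 0.058 -0.908  0.416]
0.12 [-2.584e+02  2.000e-01 -8.050e+01] [ 0.0147 -1.1417  0.0041]
0.05 [-282.8   -0.7  -14.9] [ 0.0147 -1.1417  0.0041]
0.005 [-298.5   -1.3   27.3] [ 0.0147 -1.1417  0.0041]
```

>>> send_rows(motion=[{"claw":-1,"slide":[-25,0,-10],"delta_rot":[0.002,-0.14,0]},{"claw":-1,"slide":[-55,0,-20],"delta_rot":[0.004,-0.28,0]},{"claw":-1,"slide":[-85,0,-30],"delta_rot":[0.006,-0.42,0]},{"claw":-1,"slide":[-115,0,-40],"delta_rot":[0.008,-0.56,0]},{"claw":-1,"slide":[-145,0,-50],"delta_rot":[0.01,-0.7,0]}])

```text
time: 4.45
position: [0.4686, 0.0151, 0.1823]
tool_rot: [1.957, 2.107, -0.343]
ft_force: [-1.4, 0.4, -4.8]
grip_width: 0.656
grip_force: 34.9
```

```bash
python3 p.py
```

```text
[0.4686 0.0151 0.1823] [ 0.4   0.06 -0.75  1.94  0.38  1.28 -0.41] F [-1.4  0.4 -4.8] gw 0.6558209934535452
jar origin now [0.4667 0.0369 0.1291] axis [ 0.037 -0.428  0.903]
0.12 [-108.2    2.5   43.6] [ 2.000e-04 -4.444e-01  1.150e-02]
0.05 [-84.8   2.9 109.6] [ 2.000e-04 -4.444e-01  1.150e-02]
0.005 [-69.8   3.2 152. ] [ 2.000e-04 -4.444e-01  1.150e-02]
```

>>> send_rows(motion=[{"claw":-1,"slide":[-30,1,12],"delta_rot":[0,-0.13,0.003]},{"claw":-1,"slide":[-65,2,25],"delta_rot":[0,-0.26,0.006]},{"claw":-1,"slide":[-95,2.5,38],"delta_rot":[0,-0.38,0.01]},{"claw":-1,"slide":[-108,2.5,44],"delta_rot":[0,-0.44,0.011]},{"claw":-1,"slide":[-108,2.5,44],"delta_rot":[0,-0.444,0.011]}])

```text
time: 4.95
position: [0.4775, -0.1006, 0.1732]
tool_rot: [1.701, 1.816, -0.705]
ft_force: [-0.7, 0.2, -3.5]
grip_width: 0.656
grip_force: 34.9
```

>>> send_rows(motion=[{"claw":-1,"slide":[0,0,0],"delta_rot":[0,0,0]},{"claw":-1,"slide":[0,0,0],"delta_rot":[0,0,0]},{"claw":-1,"slide":[0,0,0],"delta_rot":[0,0,0]}])

```text
time: 5.25
position: [0.4798, -0.0997, 0.1769]
tool_rot: [1.7, 1.811, -0.697]
ft_force: [-0.0, -0.8, -3.9]
grip_width: 0.652
grip_force: 34.9
```

```bash
python3 p.py
python3 - <<'E'
from h import *
a=snap('top','t2')['color']; b=snap('wrist','w2')['color']; c=snap('scene','s2')['color']
out=np.zeros((600,800,3),np.uint8)
out[:300,:400]=cv2.resize(a[170:260,300:420],(400,300),interpolation=cv2.INTER_CUBIC)
out[:300,400:]=cv2.resize(b,(400,300)); out[300:,:400]=cv2.resize(c[120:240,220:380],(400,300),interpolation=cv2.INTER_CUBIC)
cv2.imwrite('pics/v2.png',out)
E
```

```text
[ 0.4798 -0.0997  0.1769] [ 0.31  0.19 -0.72  2.02  0.86  1.41 -0.69] F [-0.  -0.8 -3.9] gw 0.6520658689674858
jar origin now [ 0.48   -0.1024  0.1194] axis [-0.    -0.006  1.   ]
0.12 [-1.3 -0.4  0.5] [ 0.0007 -0.0065  0.    ]
0.05 [47.9 -0.4 50.4] [ 0.0007 -0.0065  0.    ]
0.005 [79.5 -0.5 82.4] [ 0.0007 -0.0065  0.    ]
```

View pics/v2.png

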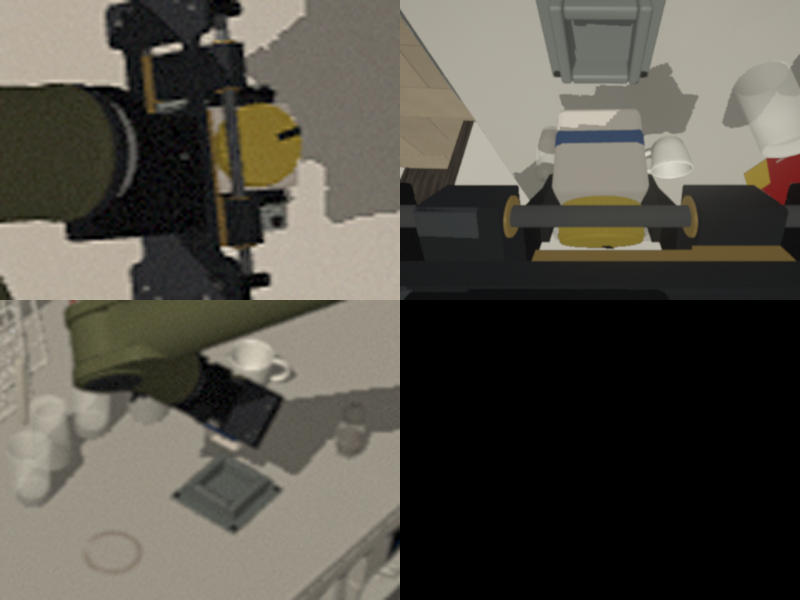

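Run:
```python
from h import *; from p import *
d=load('w2'); t=load('top0'); s=st(); R0=R.from_rotvec(s['tool_rot'])
for b in np.array([(17,34),(167,22),(182,171),(32,182)])*52/200+[336,192]-.4:
    w=onplane(t,*b,.006); print(w.round(4),proj(d,w).round(1))
o=s['position']+R0.apply(rel); yb=frame(BY,0)[0].as_matrix()[:,1]; xb=np.cross([0,0,1],yb)
for sx in(-1,1):
  for sy in(-1,1):
    for z in(0,.06): print(sx,sy,z,proj(d,o+.0285*(sx*xb+sy*yb)+[0,0,z]).round(1))
c=d['color'];cv2.imwrite('pics/w2c.png',cv2.resize(c[0:270,170:400],None,fx=2.2,fy=2.2,interpolation=cv2.INTER_CUBIC))
```

```text
[ 0.528  -0.0494  0.006 ] [368.2 -25. ]
[ 0.5338 -0.1525  0.006 ] [339.7 105.9]
[ 0.4316 -0.1585  0.006 ] [220.6 105.5]
[ 0.4265 -0.0562  0.006 ] [196.  -24.4]
-1 -1 0 [236.  207.3]
-1 -1 0.06 [229.1 303.2]
-1 1 0 [325.9 207.3]
-1 1 0.06 [333.2 303.2]
1 -1 0 [222.5 150.5]
1 -1 0.06 [210.2 270. ]
1 1 0 [340.1 150.5]
1 1 0.06 [353.1 269.9]
```

View pics/w2c.png

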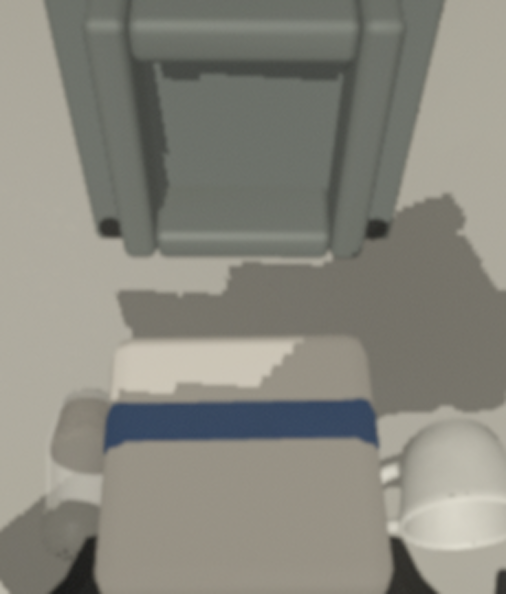

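>>> send_rows(motion=[{"claw":-1,"slide":[15,-0.4,15],"delta_rot":[0,-0.006,0]},{"claw":-1,"slide":[35,-0.4,35],"delta_rot":[0,-0.006,0]},{"claw":-1,"slide":[54,-0.4,55],"delta_rot":[0,-0.006,0]},{"claw":-1,"slide":[54,-0.4,55],"delta_rot":[0,-0.006,0]},{"claw":-1,"slide":[54,-0.4,55],"delta_rot":[0,-0.006,0]}])

```text
time: 5.9
position: [0.4791, -0.1006, 0.0997]
tool_rot: [1.695, 1.808, -0.705]
ft_force: [1.3, 0.4, -3.5]
grip_width: 0.65
grip_force: 34.9
```

```bash
python3 p.py
python3 - <<'E'
from h import *
a=snap('top','t3')['color']; b=snap('wrist','w3')['color']
out=np.hstack([cv2.resize(a[185:250,325:400],(400,347),interpolation=cv2.INTER_CUBIC),cv2.resize(b[:,100:460],(400,347))[:347]])
cv2.imwrite('pics/v3.png',out)
E
```

```text
[ 0.4791 -0.1006  0.0997] [ 0.27  0.33 -0.69  2.07  0.96  1.36 -0.85] F [ 1.3  0.4 -3.5] gw 0.6504406097663284
jar origin now [ 0.4792 -0.1038  0.0422] axis [0.002 0.001 1.   ]
0.12 [-55.4   0.2 -54.6] [-0.0008  0.001   0.0016]
0.05 [-5.8  0.4 -5.2] [-0.0008  0.001   0.0016]
0.005 [26.   0.4 26.6] [-0.0008  0.001   0.0016]
```

View pics/v3.png

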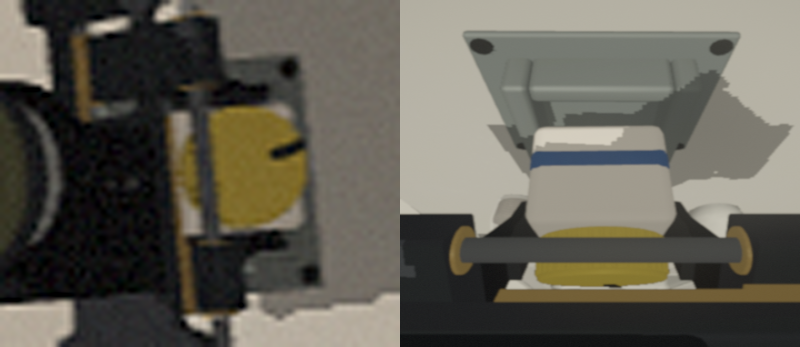

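>>> send_rows(motion=[{"claw":-1,"slide":[6,0.2,6],"delta_rot":[0,0.001,0]},{"claw":-1,"slide":[12,0.3,11.5],"delta_rot":[0,0.001,0]},{"claw":-1,"slide":[18,0.3,17.5],"delta_rot":[0,0.001,0]},{"claw":-1,"slide":[22.5,0.3,22],"delta_rot":[0,0.001,0]},{"claw":-1,"slide":[22.5,0.3,22],"delta_rot":[0,0.001,0]}])

```text
time: 6.5
position: [0.4787, -0.1003, 0.0665]
tool_rot: [1.696, 1.81, -0.705]
ft_force: [0.7, 0.7, -4.0]
grip_width: 0.652
grip_force: 34.9
```

```bash
python3 p.py
```

```text
[ 0.4787 -0.1003  0.0665] [ 0.25  0.4  -0.67  2.08  1.01  1.33 -0.92] F [ 0.7  0.7 -4. ] gw 0.6520409404180366
jar origin now [ 0.4787 -0.1033  0.009 ] axis [ 0.003 -0.001  1.   ]
0.12 [-79.    0.5 -78. ] [-0.0018 -0.0007  0.0026]
0.05 [-29.5   0.7 -28.4] [-0.0018 -0.0007  0.0026]
0.005 [2.3 0.8 3.4] [-0.0018 -0.0007  0.0026]
```

No contact force, so it is entering the socket freely. I'll lower the last few millimetres.

>>> send_rows(motion=[{"claw":-1,"slide":[1.5,0.3,1.5],"delta_rot":[0,0,0]},{"claw":-1,"slide":[3,0.5,3],"delta_rot":[0,0,0]},{"claw":-1,"slide":[3.5,0.5,3.5],"delta_rot":[0,0,0]},{"claw":-1,"slide":[3.5,0.5,3.5],"delta_rot":[0,0,0]}])

```text
time: 6.9
position: [0.4796, -0.1002, 0.0647]
tool_rot: [1.695, 1.805, -0.706]
ft_force: [-3.4, 3.9, 7.0]
grip_width: 0.649
grip_force: 34.9
```

```bash
python3 p.py
```

```text
[ 0.4796 -0.1002  0.0647] [ 0.25  0.41 -0.67  2.08  1.01  1.34 -0.93] F [-3.4  3.9  7. ] gw 0.6491782196340595
jar origin now [ 0.4798 -0.1035  0.0072] axis [0.001 0.003 1.   ]
0.12 [-80.5  -0.2 -79. ] [-0.0009  0.0031  0.0002]
0.05 [-30.9  -0.2 -29.6] [-0.0009  0.0031  0.0002]
0.005 [ 1.  -0.2  2.1] [-0.0009  0.0031  0.0002]
```

>>> send_rows(motion=[{"claw":1,"slide":[0,0,0],"delta_rot":[0,0,0]},{"claw":1,"slide":[0,0,0],"delta_rot":[0,0,0]},{"claw":1,"slide":[0,0,0],"delta_rot":[0,0,0]},{"claw":1,"slide":[0,0,0],"delta_rot":[0,0,0]},{"claw":1,"slide":[0,0,0],"delta_rot":[0,0,0]}])

```text
time: 7.4
position: [0.4798, -0.1004, 0.0628]
tool_rot: [1.696, 1.808, -0.704]
ft_force: [-0.1, -0.3, 0.0]
grip_width: 0.971
grip_force: 0.0
```

>>> send_rows(motion=[{"claw":1,"slide":[0,0,-20],"delta_rot":[0,0,0]},{"claw":1,"slide":[0,0,-50],"delta_rot":[0,0,0]},{"claw":1,"slide":[0,0,-90],"delta_rot":[0,0,0]},{"claw":1,"slide":[0,0,-130],"delta_rot":[0,0,0]},{"claw":1,"slide":[0,0,-170],"delta_rot":[0,0,0]}])

```text
time: 7.9
position: [0.4719, 0.0206, 0.1842]
tool_rot: [1.696, 1.808, -0.704]
ft_force: [1.4, 0.0, 0.5]
grip_width: 1.0
grip_force: 0.0
```

```bash
python3 p.py
python3 - <<'E'
from h import *
a=snap('top','t4')['color']; b=snap('wrist','w4')['color']; 
out=np.hstack([cv2.resize(a[185:250,325:400],(400,347),interpolation=cv2.INTER_CUBIC),cv2.resize(b[:,80:480],(400,420))[:347]])
cv2.imwrite('pics/v4.png',out)
E
```

```text
[0.4719 0.0206 0.1842] [ 0.13  0.3  -0.79  1.91  0.82  1.6  -0.86] F [1.4 0.  0.5] gw 1.0001544908450444
jar origin now [0.472  0.0175 0.1268] axis [ 0.001 -0.     1.   ]
0.12 [-81.4  -0.1  90.9] [-0.0008 -0.0001  0.001 ]
0.05 [-31.9   0.  140.4] [-0.0008 -0.0001  0.001 ]
0.005 [-1.000e-01  1.000e-01  1.723e+02] [-0.0008 -0.0001  0.001 ]
```

View pics/v4.png

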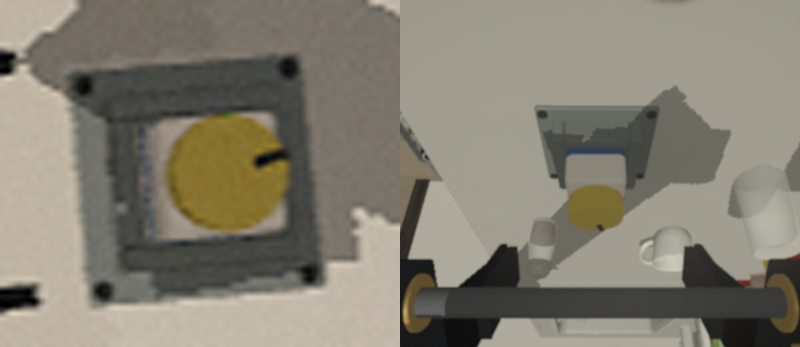

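```bash
cat > l.py <<'E'
from h import *
t=load('t4'); hsv=cv2.cvtColor(t['color'],cv2.COLOR_BGR2HSV); m=cv2.inRange(hsv,(20,120,60),(32,255,255)); m[:185]=0;m[250:]=0;m[:,:340]=0;m[:,395:]=0
cs,_=cv2.findContours(m,cv2.RETR_EXTERNAL,cv2.CHAIN_APPROX_NONE); k=cv2.convexHull(max(cs,key=cv2.contourArea)); (u,v),r=cv2.minEnclosingCircle(k)
L=onplane(t,u,v,.089)
if __name__=='__main__':
    print('lid',u,v,r,L.round(4),'diam at .089',2*r/t['fx']*(t['pose'][2,3]-.089))
    s=st(); print(np.round(s['position'],4),np.round(s['joint_positions'],2))
    for z in(.16,.091): print(z,*delta([L[0],L[1],z],frame(BY-np.radians(35),0)[0]))
E
python3 l.py
python3 - <<'E'
from h import *
d=load('w4'); from l import L
# predicted lid top-circle extents in wrist view if seated / 5mm high
for z in(.089,.096):
    q=np.array([proj(d,[.4797+.026*np.cos(a),-.1035+.026*np.sin(a),z]) for a in np.linspace(0,6.28,60)]); print(z,q.min(0).round(1),q.max(0).round(1))
m=cv2.inRange(cv2.cvtColor(d['color'],cv2.COLOR_BGR2HSV),(20,120,60),(32,255,255)); m[:170]=0;m[250:]=0;m[:,:220]=0;m[:,330:]=0; ys,xs=np.nonzero(m); print(xs.min(),xs.max(),ys.min(),ys.max())
E
```

```text
lid 367.1159362792969 216.9130401611328 11.116377830505371 [ 0.4783 -0.1029  0.089 ] diam at .089 0.053667200532179174
[0.4741 0.0248 0.1863] [ 0.13  0.3  -0.8   1.91  0.82  1.6  -0.86]
0.16 [-72.2  -4.9 108.6] [0.2461 0.7543 0.5829]
0.091 [-23.6  -5.2 157.6] [0.2461 0.7543 0.5829]
0.089 [249.4 205.7] [304.1 230.5]
0.096 [249.1 212.7] [304.4 236.8]
249 302 186 229
```

>>> send_rows(motion=[{"claw":1,"slide":[-10,-1,12],"delta_rot":[0.035,0.108,0.083]},{"claw":1,"slide":[-21,-1,25],"delta_rot":[0.07,0.216,0.167]},{"claw":1,"slide":[-32,-2,40],"delta_rot":[0.105,0.323,0.25]},{"claw":1,"slide":[-44,-3,60],"delta_rot":[0.141,0.431,0.333]},{"claw":1,"slide":[-55,-4,80],"delta_rot":[0.176,0.539,0.416]}])

```text
time: 8.5
position: [0.4744, -0.0774, 0.1654]
tool_rot: [2.466, 1.652, -0.235]
ft_force: [-0.4, -0.1, -0.3]
grip_width: 1.003
grip_force: 0.0
```

```bash
python3 l.py
```

```text
lid 367.1159362792969 216.9130401611328 11.116377830505371 [ 0.4783 -0.1029  0.089 ] diam at .089 0.053667200532179174
[ 0.4744 -0.0774  0.1654] [ 0.57  0.08 -0.65  1.94  0.29  1.21 -0.57]
0.16 [-20.3  12.9  10.8] [0.066  0.2182 0.157 ]
0.091 [-5.1  9.6 78. ] [0.066  0.2182 0.157 ]
```

>>> send_rows(motion=[{"claw":1,"slide":[-10,6,5],"delta_rot":[0.033,0.109,0.08]},{"claw":1,"slide":[-20,13,11],"delta_rot":[0.066,0.218,0.157]},{"claw":1,"slide":[-20.3,12.9,10.8],"delta_rot":[0.066,0.2182,0.157]},{"claw":1,"slide":[-20.3,12.9,10.8],"delta_rot":[0.066,0.2182,0.157]},{"claw":1,"slide":[-20.3,12.9,10.8],"delta_rot":[0.066,0.2182,0.157]}])

```text
time: 9.0
position: [0.4779, -0.1002, 0.1595]
tool_rot: [2.734, 1.546, -0.008]
ft_force: [0.4, 0.6, -0.0]
grip_width: 0.996
grip_force: 0.0
```

```bash
python3 l.py
```

```text
lid 367.1159362792969 216.9130401611328 11.116377830505371 [ 0.4783 -0.1029  0.089 ] diam at .089 0.053667200532179174
[ 0.4779 -0.1002  0.1595] [ 0.7   0.07 -0.57  1.93  0.05  1.15 -0.43]
0.16 [-2.1  1.7 -0.5] [-0.0017  0.0051  0.0064]
0.091 [-1.8  1.9 68.5] [-0.0017  0.0051  0.0064]
```

>>> send_rows(motion=[{"claw":1,"slide":[-2,1.9,20],"delta_rot":[-0.002,0.005,0.006]},{"claw":1,"slide":[-2,1.9,45],"delta_rot":[-0.002,0.005,0.006]},{"claw":1,"slide":[-2,1.9,62],"delta_rot":[-0.002,0.005,0.006]},{"claw":1,"slide":[-2,1.9,68],"delta_rot":[-0.002,0.005,0.006]},{"claw":1,"slide":[-2,1.9,68],"delta_rot":[-0.002,0.005,0.006]}])

```text
time: 9.5
position: [0.4782, -0.1026, 0.0913]
tool_rot: [-2.738, -1.539, 0.0]
ft_force: [0.2, -0.6, -0.3]
grip_width: 1.002
grip_force: 0.0
```

>>> send_rows(motion=[{"claw":0.3,"slide":[0,0,0],"delta_rot":[0,0,0]},{"claw":0.3,"slide":[0,0,0],"delta_rot":[0,0,0]},{"claw":0.3,"slide":[0,0,0],"delta_rot":[0,0,0]}])

```text
time: 9.8
position: [0.4792, -0.1043, 0.0928]
tool_rot: [2.739, 1.534, 0.003]
ft_force: [0.8, -0.2, -0.0]
grip_width: 0.812
grip_force: 0.0
```

```bash
python3 l.py
python3 - <<'E'
from h import *
s=st(); print(s['ft_force'],s['torque'],s['grip_width'])
b=snap('wrist','w5')['color']; a=snap('top','t5')['color']
out=np.hstack([cv2.resize(a[185:250,325:400],(300,260),interpolation=cv2.INTER_CUBIC),b[160:420,40:520]])
cv2.imwrite('pics/v5.png',out)
E
```

```text
lid 367.1159362792969 216.9130401611328 11.116377830505371 [ 0.4783 -0.1029  0.089 ] diam at .089 0.053667200532179174
[ 0.4792 -0.1043  0.0928] [ 0.69  0.15 -0.56  2.    0.1   1.01 -0.47]
0.16 [  0.7  -1.4 -67.2] [ 0.0028 -0.001  -0.0018]
0.091 [ 0.7 -1.5  1.8] [ 0.0028 -0.001  -0.0018]
[ 0.751675   -0.18148426 -0.01643269] [-0.04712068 -0.05504548  0.01284257] 0.8116022430366535
```

View pics/v5.png

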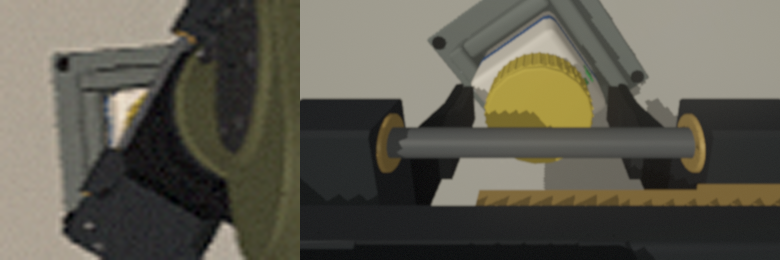

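>>> send_rows(motion=[{"claw":0.3,"slide":[0.5,-0.8,1.8],"delta_rot":[0.002,0,0]},{"claw":-1,"slide":[0.5,-0.8,1.8],"delta_rot":[0.002,0,0]},{"claw":-1,"slide":[0.5,-0.8,1.8],"delta_rot":[0.002,0,0]},{"claw":-1,"slide":[0.5,-0.8,1.8],"delta_rot":[0.002,0,0]},{"claw":-1,"slide":[0.5,-0.8,1.8],"delta_rot":[0.002,0,0]}], grip_force=55)

```text
time: 10.4
position: [0.4783, -0.1036, 0.0902]
tool_rot: [-2.741, -1.534, -0.001]
ft_force: [1.3, -1.6, -0.9]
grip_width: 0.588
grip_force: 55.0
```

```bash
python3 l.py|tail -3; python3 -c "
from h import *
s=st(); print(s['ft_force'],s['torque'],s['grip_width'],s['grip_force'])"
```

```text
[ 0.4783 -0.1036  0.0902] [ 0.69  0.16 -0.56  2.    0.1   1.01 -0.47]
0.16 [  0.6  -0.4 -69.8] [-0.0004 -0.0008 -0.0021]
0.091 [ 0.5 -0.4 -0.8] [-0.0004 -0.0008 -0.0021]
[ 1.25697859 -1.63499286 -0.94787699] [-0.21241348 -0.30478759 -0.03260169] 0.5883550594525547 54.99972961843014
```

>>> send_rows(motion=[{"claw":-1,"slide":[0,0,0],"delta_rot":[0,0,-0.12]},{"claw":-1,"slide":[0,0,0],"delta_rot":[0,0,-0.24]},{"claw":-1,"slide":[0,0,0],"delta_rot":[0,0,-0.36]},{"claw":-1,"slide":[0,0,0],"delta_rot":[0,0,-0.48]},{"claw":-1,"slide":[0,0,0],"delta_rot":[0,0,-0.6]}])

```text
time: 10.9
position: [0.4794, -0.1028, 0.0904]
tool_rot: [2.16, 2.281, 0.005]
ft_force: [3.1, 0.2, -2.8]
grip_width: 0.586
grip_force: 55.0
```

```bash
cat > q.py <<'E'
from h import *
s=st(); m=R.from_rotvec(s['tool_rot']).as_matrix(); print(s['position'],'yawy',np.degrees(np.arctan2(m[1,1],m[0,1])),'zt',m[:,2].round(3)); print(np.round(s['joint_positions'],2),np.round(s['ft_force'],1),np.round(s['torque'],2),s['grip_width'],s['grip_force'])
E
python3 q.py
```

```text
[ 0.47937126 -0.10281262  0.09041132] yawy 3.1010694948955946 zt [ 0.002  0.002 -1.   ]
[ 0.74  0.17 -0.62  2.    0.11  1.01  0.12] [ 3.1  0.2 -2.8] [ 0.17 -0.97 -0.38] 0.5856317321276183 54.99702592380345
```

>>> send_rows(motion=[{"claw":-1,"slide":[0,0,0],"delta_rot":[0,0,-0.13]},{"claw":-1,"slide":[0,0,0],"delta_rot":[0,0,-0.26]},{"claw":-1,"slide":[0,0,0],"delta_rot":[0,0,-0.39]},{"claw":-1,"slide":[0,0,0],"delta_rot":[0,0,-0.52]},{"claw":-1,"slide":[0,0,0],"delta_rot":[0,0,-0.64]}])

```text
time: 11.4
position: [0.4796, -0.1027, 0.0905]
tool_rot: [1.332, 2.843, 0.005]
ft_force: [3.4, 0.5, -2.0]
grip_width: 0.589
grip_force: 55.0
```

```bash
python3 q.py
python3 - <<'E'
from h import *
b=snap('wrist','w6')['color']
cv2.imwrite('pics/v6.png',cv2.resize(b[150:350,160:400],(720,600),interpolation=cv2.INTER_CUBIC))
E
```

```text
[ 0.47962823 -0.10269967  0.09047542] yawy 39.78679331280751 zt [ 0.003  0.002 -1.   ]
[ 0.8   0.17 -0.68  2.    0.13  1.01  0.75] [ 3.4  0.5 -2. ] [ 0.3  -1.08 -0.33] 0.5889353629502122 54.996658684685826
```

View pics/v6.png

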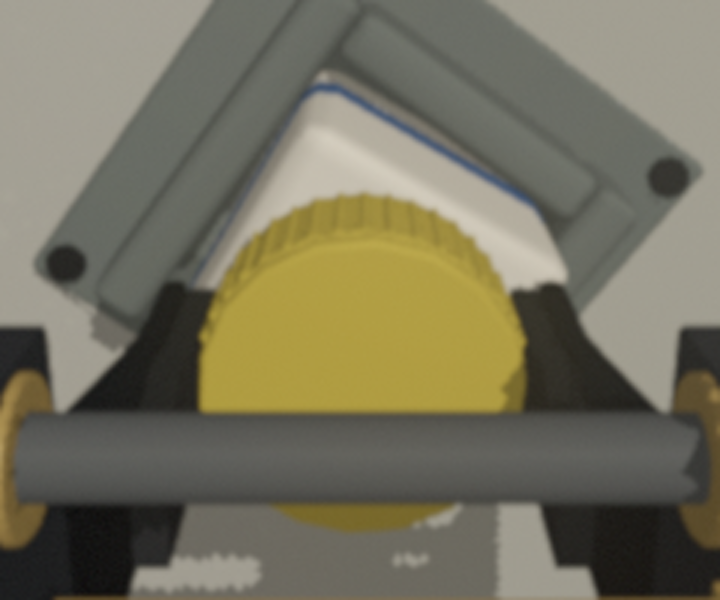

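Run:
```python
from h import *
for tag in('w4','w6'):
    d=load(tag); print(tag)
    for a in range(-110,120,10):
        q=[proj(d,[.4793+r*np.cos(np.radians(a)),-.1030+r*np.sin(np.radians(a)),.089]) for r in(.018,.026)]
        p=[(x-[160,150])*3 for x in q] if tag=='w6' else q
        print(a,*[x.round(0) for x in p],end=' | ')
    print()
t=load('t4'); m=(t['color'].max(2)<50).astype('uint8'); m[:,:367]=0;m[:,381:]=0;m[:210]=0;m[224:]=0; ys,xs=np.nonzero(m); print(xs.mean(),ys.mean(),len(xs)); w=onplane(t,xs.mean(),ys.mean(),.089)[:2]; from l import L; e=w-L[:2]; print('pointer yaw initial',np.degrees(np.arctan2(e[1],e[0])),np.hypot(*e))
```

```text
w4
-110 [269. 226.] [266. 229.] | -100 [272. 227.] [270. 230.] | -90 [275. 227.] [275. 230.] | -80 [278. 227.] [279. 230.] | -70 [282. 227.] [284. 230.] | -60 [284. 226.] [288. 229.] | -50 [287. 225.] [292. 228.] | -40 [290. 224.] [295. 227.] | -30 [292. 223.] [298. 225.] | -20 [293. 222.] [301. 223.] | -10 [295. 221.] [302. 222.] | 0 [295. 219.] [304. 219.] | 10 [295. 218.] [304. 217.] | 20 [295. 216.] [303. 215.] | 30 [294. 215.] [302. 213.] | 40 [292. 213.] [299. 211.] | 50 [290. 212.] [296. 209.] | 60 [287. 211.] [292. 208.] | 70 [284. 210.] [288. 207.] | 80 [281. 210.] [283. 206.] | 90 [278. 210.] [278. 205.] | 100 [274. 210.] [273. 205.] | 110 [271. 210.] [268. 206.] | 
w6
-110 [264. 448.] [222. 470.] | -100 [276. 462.] [239. 490.] | -90 [290. 474.] [259. 507.] | -80 [306. 483.] [283. 520.] | -70 [324. 490.] [308. 530.] | -60 [342. 495.] [334. 536.] | -50 [362. 496.] [362. 538.] | -40 [381. 495.] [389. 536.] | -30 [399. 490.] [416. 530.] | -20 [417. 483.] [441. 519.] | -10 [433. 473.] [464. 506.] | 0 [447. 461.] [484. 489.] | 10 [458. 447.] [501. 469.] | 20 [467. 431.] [514. 446.] | 30 [473. 414.] [522. 422.] | 40 [475. 397.] [526. 397.] | 50 [474. 379.] [524. 371.] | 60 [469. 362.] [518. 346.] | 70 [461. 345.] [507. 321.] | 80 [450. 330.] [491. 299.] | 90 [436. 317.] [471. 280.] | 100 [420. 306.] [447. 264.] | 110 [401. 298.] [420. 252.] | 
375.5 214.0 10
pointer yaw initial -72.22502195664283 0.02149885988307088
```

>>> send_rows(motion=[{"claw":-1,"slide":[0,0,-2],"delta_rot":[0,0,0.0]},{"claw":-1,"slide":[0,0,-4],"delta_rot":[0,0,0.0]},{"claw":-1,"slide":[0,0,-6],"delta_rot":[0,0,0]},{"claw":-1,"slide":[0,0,-6],"delta_rot":[0,0,0]}])

```text
time: 11.85
position: [0.478, -0.1035, 0.0966]
tool_rot: [-1.34, -2.841, -0.001]
ft_force: [0.8, 0.5, -0.8]
grip_width: 0.587
grip_force: 55.0
```

```bash
python3 q.py
```

```text
[ 0.47804417 -0.10346461  0.09655262] yawy 39.49738184944163 zt [-0.001  0.001 -1.   ]
[ 0.8   0.16 -0.68  1.99  0.12  1.02  0.75] [ 0.8  0.5 -0.8] [ 0.11 -0.28 -0.03] 0.5871617104649046 54.99975001439452
```

>>> send_rows(motion=[{"claw":-1,"slide":[0,0,-6],"delta_rot":[0,0,0]},{"claw":-1,"slide":[0,0,-12],"delta_rot":[0,0,0]},{"claw":-1,"slide":[0,0,-18],"delta_rot":[0,0,0]},{"claw":-1,"slide":[0,0,-24],"delta_rot":[0,0,0]},{"claw":-1,"slide":[0,0,-27],"delta_rot":[0,0,0]}])

```text
time: 12.35
position: [0.4785, -0.1035, 0.1241]
tool_rot: [1.339, 2.842, 0.001]
ft_force: [1.1, -0.7, -0.4]
grip_width: 0.587
grip_force: 55.0
```

>>> send_rows(motion=[{"claw":-1,"slide":[0,0,0],"delta_rot":[0,0,0]},{"claw":-1,"slide":[0,0,0],"delta_rot":[0,0,0]},{"claw":-1,"slide":[0,0,0],"delta_rot":[0,0,0]},{"claw":-1,"slide":[0,0,0],"delta_rot":[0,0,0]},{"claw":-1,"slide":[0,0,0],"delta_rot":[0,0,0]}])

```text
time: 12.85
position: [0.478, -0.1034, 0.1229]
tool_rot: [-1.339, -2.841, -0.001]
ft_force: [-0.7, 1.3, -1.1]
grip_width: 0.587
grip_force: 55.0
```

```bash
python3 q.py
python3 - <<'E'
from h import *
b=snap('wrist','w7')['color']; c=snap('scene','s7')['color']
cv2.imwrite('pics/v7.png',np.hstack([cv2.resize(b[110:350,140:420],(420,360)),cv2.resize(c[130:230,260:360],(360,360),interpolation=cv2.INTER_CUBIC)]))
E
```

```text
[ 0.47800193 -0.10338321  0.12293042] yawy 39.53660559744201 zt [-0.001  0.001 -1.   ]
[ 0.81  0.13 -0.69  1.97  0.09  1.08  0.78] [-0.7  1.3 -1.1] [ 0.08 -0.17 -0.  ] 0.5869495730443159 54.99992880038917
```

View pics/v7.png

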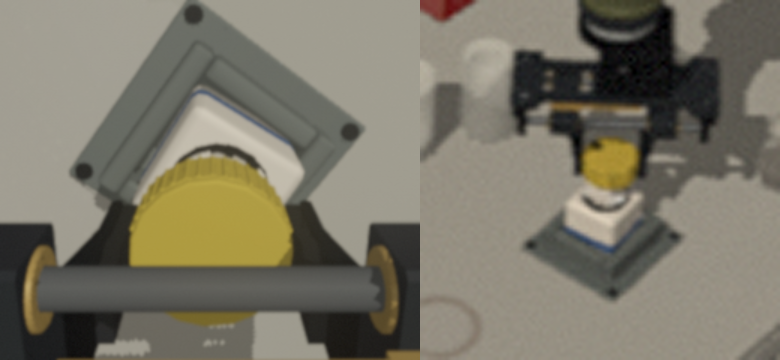

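The wrist and scene crops show the jar seated in the block with its neck and black ring exposed. The lid is level over it, about 14 mm above the mouth. I have viewed 11 pictures, one over the limit of 10.

```bash
python3 -c "
from bench import ctrl
print(ctrl.close_job())"
```

```text
the job is handed in; nothing more can be done
None
```

The job is handed in at about 13 s (no verdict shown): the jar is seated in the block and the freed lid is held level about 14 mm above its mouth, after a tool turn of about 71° less play (roughly 60° on the threads, estimated, as the gripper hid the pointer), with the mug, shaker and cup not touched; I viewed 11 pictures, one over the limit of 10.

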